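# Post an empty jar into the child-proof glass caddy

### The arm

A 6-joint arm with a two-finger parallel gripper is mounted at the origin on a cart in front of the work surface, level with it; the furniture and walls round the work are solid. World frame = base frame: x ahead of the robot, y to its left, z up, the work surface at z = 0. Lengths are in mm, angles in rad, forces in N, time in s.
With the tool pointing down it reaches from about 350 to 1000 mm from the base axis. Payload 7.1 kg.
Tool frame: the origin (TCP) lies between the finger pads; the fingertips stand 11 mm ahead of it and the grasp point (between the pads) lies 8 mm behind it (finger_overhang is the distance from the TCP to the fingertips, in mm); z points along the fingers, y is the line along which they close (so a half turn about z gives the same grasp; the last joint's range is limited). The gripper opens to 85 mm and grips with 20 to 120 N. Pads are 22 mm wide; open, the fingers measure 114 mm over their backs; the gripper's body (76 mm by 85 mm) begins 54 mm behind the grasp point. The pads swing forward as they close: fully open they stand 13 mm farther back than shut.
Start: joints at [-1.219, 0.423, 1.63, -0, 1.089, -0.019], TCP at [226.492, -582.5, 242.319] pointing down, gripper open.
Joint ranges: [-3, 3], [-0.9, 2.11], [0.09, 2.58], [-1.31, 4.45], [0.11, 2.69], [-2.54, 2.54]. Speed limits (rad/s): [2.39, 2.39, 3.01, 3.14, 3.14, 3.14].

### API

Orientations are given as a 3x3 rotation matrix whose columns are the frame's x, y, z axes.
In Python, from bench import * gives the robot as it stands.
- The arm moves only by the tool servo_tool, never from a script. Its argument "series" is text: rows parted by semicolons, each of 7 numbers parted by spaces: the finger opening in mm, from 0 to 85.4, then the shift along the tool's x, y, z in mm, then the turn, a rotation vector about the tool's x, y, z in degrees. In form: grip x y z rx ry rz; .... A call has 1 to 12 rows; each row is the pose to reach, as a shift and turn from the pose commanded when the call began, along the tool's axes at that moment; what a row does not reach only later rows make up. A row lasts 1/12 s, in which the tool goes at most 41.7 mm and 7.16 degrees, less where a joint would pass 70% of its speed; a pose out of reach is approached as far as the arm can. A call with a gripper value outside its range is refused whole. The fingers move at their own pace and stop on an object; "grip_force" is the grip in N (left out, the last holds). Time passes only in rows, so rows that repeat a pose let the fingers close. It gives the time, the measured TCP pose, the force and the opening at its end, in the units of the state.
- read_state(): the state, without advancing time (a new reading comes with each control period).
- capture(name): name is "scene" or "top"; returns (picture, depth): 420x560x3 uint8, red, green, blue; 420x560 float32, mm along the optical axis (not along the pixel's ray), 0 where there is no reading.
- camera_model(name): a dict with "K" (3x3 intrinsics, pixels), "xyz" and "rotation" of the camera in the world. Camera axes: x right, y up, looking along -z (the intrinsics and any distortion apply to the point x, -y, -z); pixel columns grow to the right and rows downward; lengths in mm; the calibration is good to about 2 mm. A picture is of the moment at which its call begins. camera_model takes no time and is no camera call.
- sign_off(): hands the job in, once; it reports no verdict.
Trained networks look in the newest picture that a camera, given by its name, has taken for a name from the list of things; names that differ only in an ending like _2 or _b are one class to them, and where a whole thing is asked for, a point or a joint stands for the part that bears it (a point fixed in the world has none). Each returns a list of dicts, best first, with "p" (0 to 1); they miss things now and then, are a little off and sometimes report something else, mostly with a low value. They report only what shows in the picture. A call takes as long as a camera call. They do not tell look-alikes from the thing itself.
- boxes_of(camera, label): "position" ([x, y, z] in mm, in world coordinates, good to about 4 mm: the middle of the surface that is visible of it).
- tip_of(camera, label): "position" ([x, y, z] in mm, in world coordinates, good to about 4 mm: a listed point, or the origin of a listed thing).
The state is a dict: "time": time; "joints": joint angles; "qd": joint speeds; "effort": joint torques, N m; "tcp_pos": TCP position; "eef_rot": TCP orientation; "force": force on the tool from outside, world axes, zero at the start; "moment": the same for the moment, N m; "grip_width": finger opening in mm.
Only numpy, scipy, OpenCV 4.12 (cv2) and the standard library are available. Lean on these libraries where they do the work, as an engineer would, in place of code of your own. Each camera call takes 0.05 s, during which the arm holds its last target. There are 200 camera calls.

### The job

Put the empty spice jar into the locked recycling caddy on the worktop. Push the caddy's wing knob in and, holding it in, turn it a quarter turn anticlockwise to free the lid (never force it round while it is out); lay the lid right back so that it stays wide open, then push the jar down through the spring flap until it has dropped inside and the flap has swung shut behind it. Leave the lid open for the next jar, and leave the jam jar and the salt shaker standing where they are.

Things in the scene. Friction and masses are not known exactly. Their poses are not given: they have to be found in the camera images.
- caddy: white box-shaped caddy, 200 (x) x 180 (y) x 215 mm high to its rim, fixed to the worktop. Origin: centre of its underside; x points from its front to its hinge side, z up. Walls 4 mm, floor 8 mm up. Sunk 22 mm below the rim is a flat steel deck with the square mouth. A 12 mm thick lid lies on the rim (lid top at 227 mm) and overhangs the front by 6 mm
- mouth (a point): centre of the mouth, a 66 x 66 mm square hole in the deck, at the deck's top (193 mm up, 25 mm in front of the caddy's centre); axes as the caddy's. Closed by the flap. The jar fits through upright, the gripper's fingers round it do not: hold the jar by its top end
- knob_grip (a point): on the axis of the wing knob on the lid, at the height to grip: 32 mm above the lid, 56 mm in front of the caddy's centre, 152 mm from the hinge. The wing is an upright bar 64 mm long, 12 mm thick, from 13 to 43 mm above the lid when not pushed in, on a 36 mm disc. This frame turns with the knob: y is along the wing, z up out of the lid
- press (a joint): how far the knob is pushed in, along its axis into the lid: 0 out, 0.008 m fully in, against a spring (about 4 N at first, 10 N fully in). It must be in by 0.006 m or more for the knob to turn past its blocking tooth, and stay in until turned by 1; let go, it springs out
- knob (a joint): turn of the knob in rad: 0 latched, wing across the caddy (along its y); grows anticlockwise seen from above, to 1.57, wing along the caddy's x. Not pushed in, it is blocked beyond about 0.2; pushed in, it turns easily. A cam under the lid holds the lid down until about 1.0 (turn it fully to be sure). It stays where it is turned
- hinge (a point): middle of the lid's hinge axis, on the far rim of the caddy: 96 mm behind its centre, 215 mm up. The axis runs along the caddy's y
- lip (a point): middle of the lid's lower front edge, 202 mm from the hinge axis when measured along the lid; moves with the lid
- lid (a joint): lid angle in rad: 0 shut, 1.57 upright, 1.9 laid right back (stop). Stiff hinge: it stays at any angle; lifting it at the knob takes about 5 N. The knob's wing, along x once turned, can pivot between the pads while it is lifted. To lay it back, push its underside near the lip with the fingertips, the tool tilted so that they lead
- flap (a joint): flap in the mouth, hinged on the mouth's far (hinge-side) edge, 64 x 64 x 3 mm: 0 shut, grows as it is pushed down, to 1.5; a weak spring (under 1 N at its free edge) swings it shut
- spice_jar: the slim empty glass spice jar with a red screw cap, 45 mm diameter, 106 mm high, about 0.2 kg, upright on the front strip of the worktop. Origin: centre of its underside, z up
- jam_jar: bystander: squat jam jar, 66 mm diameter, 100 mm high, upright. Origin: centre of its underside
- shaker: bystander: salt shaker with a metal cap, 44 mm diameter, 90 mm high, upright. Origin: centre of its underside
Mind the look-alikes: they are no part of the job. What is shaped like the spice_jar but green is not meant.

How it is judged:
By the outcome, as a careful person would: the job done as asked, in the order asked, and still so for the second after the job is handed in, with the robot touching nothing.
It also fails if it takes over 72 s, if anything falls off the work surface, if the arm or the gripper's body presses on something with over 40 N, if the wrist force passes 120 N, or if a joint passes its speed limit or range.

## Working session

There is one attempt and no reset: what is moved stays moved. The work goes in short steps, Python scripts to look and compute and a tool call to move; the robot and the scene stay as the last step left them, time stands still between calls to the robot, and variables do not carry over. Pictures are saved under pics/ and viewed, on a budget of 10 in all, crops included, one or two more only if the job needs it, and the job is handed in when it is done.

Besides the shell and the picture viewer there is one more tool, called after "Request:" as name(argument=value, ...) on one line, values as JSON. servo_tool: Moves the arm, as the interface text tells. Its arguments: {"type":"object","properties":{"series":{"type":"string"},"grip_force":{"type":"number"}},"required":["series"]}

```bash
ls; mkdir -p pics; python3 - <<'E'
from bench import *
import cv2,numpy as np
for c in("scene","top"):
    p,d=capture(c); cv2.imwrite(f"pics/{c}0.png",p[:,:,::-1]); m=camera_model(c); print(c,m["xyz"],m["rotation"],m["K"])
    for l in("caddy","mouth","knob_grip","hinge","lip","spice_jar","jam_jar","shaker"):
        print(l,[(np.round(r["position"]),round(r["p"],2)) for r in tip_of(c,l)[:3]])
print(read_state())
E
```

```text
pics
scene [-580.78906841 -819.59535501  800.80290657] [[ 0.56037186  0.35352988 -0.74899933]
 [-0.82824042  0.24038208 -0.50619588]
 [ 0.00109065  0.90400945  0.42751109]] [[467.36458401   0.         284.05569406]
 [  0.         467.36458401 207.51628181]
 [  0.           0.           1.        ]]
caddy [(array([581., 236.,   1.]), 0.63)]
mouth [(array([ 426., -322.,   -2.]), 0.57)]
knob_grip [(array([435., -57.,  -0.]), 0.7), (array([530., 245., 260.]), 0.41), (array([558., 239., 189.]), 0.3)]
hinge [(array([681., 218., 214.]), 0.59)]
lip [(array([481., 260., 215.]), 0.66), (array([435., -56.,   2.]), 0.22)]
spice_jar [(array([ 408., -407.,    1.]), 0.94), (array([ 421., -197.,    1.]), 0.59)]
jam_jar [(array([434., -56.,  -2.]), 0.85)]
shaker [(array([ 427., -324.,   -1.]), 0.81), (array([559., 237., 194.]), 0.75)]
top [ 389.34757121  -57.00234528 1571.98800484] [[ 0.00441016  0.99463758 -0.10332782]
 [-0.99998513  0.00405504 -0.00364663]
 [-0.00320808  0.10334237  0.99464067]] [[475.24367321   0.         280.04337203]
 [  0.         475.24367321 209.47095758]
 [  0.           0. 
[... 524 characters left out ...]
0e+00,  3.44538974e-06,
        1.08860671e+00, -1.90014344e-02]), 'qd': array([ 0.00127726,  0.00150275,  0.00023818, -0.00273381,  0.0017598 ,
        0.00078721]), 'effort': array([-2.18962639e-03, -5.57328951e+01, -2.82146788e+01, -2.18898763e-04,
        7.41922031e-04,  2.55285670e-05]), 'tcp_pos': array([ 226.48257964, -582.50715726,  242.32598574]), 'eef_rot': array([[ 9.32046228e-01,  3.62339382e-01,  2.87143430e-06],
       [ 3.62339382e-01, -9.32046228e-01,  1.03596559e-06],
       [ 3.05168064e-06,  7.48659081e-08, -1.00000000e+00]]), 'force': array([-0.55529003, -0.92198392,  1.19375264]), 'moment': array([ 0.02546306, -0.02361618,  0.04765558]), 'grip_width': 85.46826237575522}
```

View pics/scene0.png

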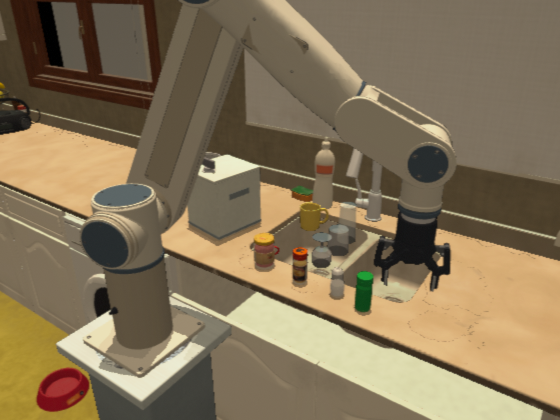

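View pics/top0.png

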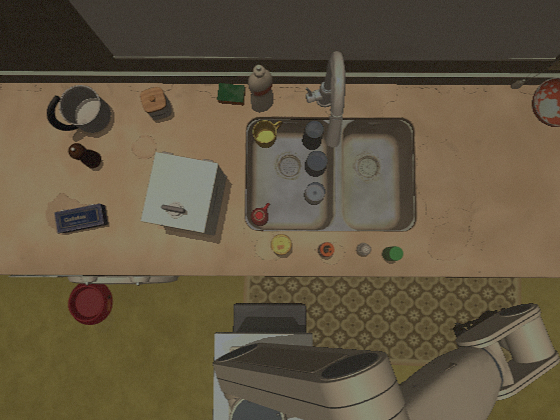

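The caddy is at scene (225,195) and top (183,193). Along the front strip are the yellow-lidded jam jar at top (281,244), the red-capped spice jar (326,250), the shaker (364,250) and the green look-alike (394,254). Next I refine the lid, wing and cap from depth.

```bash
cat > h.py <<'E'
from bench import *
import numpy as np,cv2
def cloud(c):
    p,d=capture(c);m=camera_model(c);K=m["K"];v,u=np.mgrid[:420,:560]
    P=np.stack([(u-K[0,2])/K[0,0]*d,-(v-K[1,2])/K[1,1]*d,-d],-1)@np.array(m["rotation"]).T+m["xyz"]
    P[d==0]=np.nan
    return p,P
def rect(Q):
    r=cv2.minAreaRect(Q[:,:2].astype(np.float32)); return [np.round(x,1) for x in (r[0],r[1],r[2])]
E
python3 - <<'E'
from h import *
for c in("top","scene"):
    p,P=cloud(c);x,y,z=P[...,0],P[...,1],P[...,2]
    box=(abs(x-575)<150)&(abs(y-237)<150)
    L=P[box&(abs(z-227)<7)];W=P[box&(z>250)&(z<285)]
    print(c,"lid",len(L),rect(L),np.median(L[:,2]),"wing",len(W),rect(W),W[:,:2].mean(0),np.percentile(W[:,2],90))
    Q=P[(abs(x-420)<40)&(abs(y+196)<40)&(z>95)&(z<125)];print("cap",len(Q),rect(Q),np.median(Q,0))
    hsv=cv2.cvtColor(p,cv2.COLOR_RGB2HSV)
    for yy in(-196,-410):
        s=(abs(x-420)<40)&(abs(y-yy)<40)&(z>85)&(z<125); print(np.median(p[s],0))
E
```

```text
top lid 4169 [array([581.9, 235.9]), array([187.4, 210.5]), np.float64(79.4)] 224.59315332637334 wing 106 [array([527.4, 244.5]), array([60.7, 12. ]), np.float64(79.8)] [527.01603136 243.91098306] 269.7553486195467
cap 162 [array([ 420.4, -197.4]), array([42.3, 42.3]), np.float64(66.4)] [ 420.14714076 -197.13033834  103.32734191]
[124.  69.  43.]
[59. 98. 54.]
scene lid 940 [array([578.1, 230.9]), array([190.9, 209.4]), np.float64(80.3)] 227.19745078571373 wing 80 [array([525. , 239.7]), array([60.8, 17. ]), np.float64(84.1)] [522.86762543 234.52023118] 270.1030303726101
cap 139 [array([ 418.8, -201.5]), array([47. , 42.6]), np.float64(3.0)] [ 413.57841631 -203.83623622  105.70545539]
[116.  64.  15.]
[ 31. 116.  47.]
```

```bash
cat >> h.py <<'E'
from scipy.spatial.transform import Rotation as Ro
YAW=np.radians(-10.3); C=np.array([582.6,234.5,0.])   # caddy pose
CX=np.array([np.cos(YAW),np.sin(YAW),0]);CY=np.array([-np.sin(YAW),np.cos(YAW),0]);CZ=np.array([0,0,1.])
def cad(x,y,z): return C+x*CX+y*CY+z*CZ
def down(az,tilt=0):   # az of tool x, deg; tilt: tips lead towards +caddy x
    f=np.radians(az);R=np.array([[np.cos(f),np.sin(f),0],[np.sin(f),-np.cos(f),0],[0,0,-1.]])
    return Ro.from_rotvec(-np.radians(tilt)*CY).as_matrix()@R
def goal(p,R,s=None,label=""):   # p = wanted TCP
    s=s or read_state();R0=s["eef_rot"]
    print(label,np.round(R0.T@(np.array(p)-s["tcp_pos"]),1),np.round(np.degrees(Ro.from_matrix(R0.T@R).as_rotvec()),1))
E
python3 - <<'E'
from h import *
goal([430,0,380],down(60),label="via")
goal(cad(-56,0,350),down(79.7),label="above")
E
```

```text
via [ 400.8 -469.1 -137.7] [  0.    0.  -38.8]
above [ 580.2 -661.7 -107.7] [  0.    0.  -58.5]
```

Request:
servo_tool(series="60 300 -350 -130 0 0 -30;60 300 -350 -130 0 0 -30;60 300 -350 -130 0 0 -30;60 300 -350 -130 0 0 -30;60 300 -350 -130 0 0 -30;60 300 -350 -130 0 0 -30;60 300 -350 -130 0 0 -30;60 300 -350 -130 0 0 -30;60 300 -350 -130 0 0 -30;60 300 -350 -130 0 0 -30;60 300 -350 -130 0 0 -30;60 300 -350 -130 0 0 -30")

```text
time: 2.0
tcp_pos: [380.2, -144.6, 374.0]
eef_rot: [[0.625, 0.781, 0.003], [0.781, -0.625, 0.0], [0.002, 0.002, -1.0]]
force: [-0.0, -0.6, -1.1]
grip_width: 59.6
```

```bash
python3 - <<'E'
from h import *
goal(cad(-56,0,330),down(79.7),label="above")
E
```

```text
above [ 395.8 -128.1   44.4] [  0.1  -0.1 -28.4]
```

Request:
servo_tool(series="60 395 -128 44 0 0 -28.4;60 395 -128 44 0 0 -28.4;60 395 -128 44 0 0 -28.4;60 395 -128 44 0 0 -28.4;60 395 -128 44 0 0 -28.4;60 395 -128 44 0 0 -28.4;60 395 -128 44 0 0 -28.4;60 395 -128 44 0 0 -28.4;60 395 -128 44 0 0 -28.4;60 395 -128 44 0 0 -28.4;60 395 -128 44 0 0 -28.4;60 395 -128 44 0 0 -28.4")

```text
time: 3.0
tcp_pos: [526.7, 242.4, 327.4]
eef_rot: [[0.177, 0.984, -0.001], [0.984, -0.177, -0.001], [-0.001, -0.001, -1.0]]
force: [0.0, -0.7, -0.7]
grip_width: 60.1
```

```bash
python3 - <<'E'
from h import *
s=read_state();print(s["tcp_pos"],s["force"])
goal(cad(-56,0,255),down(79.7),s,"grasp")
p,P=cloud("top");x,y,z=P[...,0],P[...,1],P[...,2]
cv2.imwrite("pics/a.png",cv2.resize(p[130:290,100:300,::-1],None,fx=3,fy=3))
E
```

```text
[526.72116136 242.42640231 327.38549655] [ 0.01059324 -0.67966789 -0.71122739]
grasp [ 2.2  0.5 72.4] [-0.1  0.   0.1]
```

View pics/a.png

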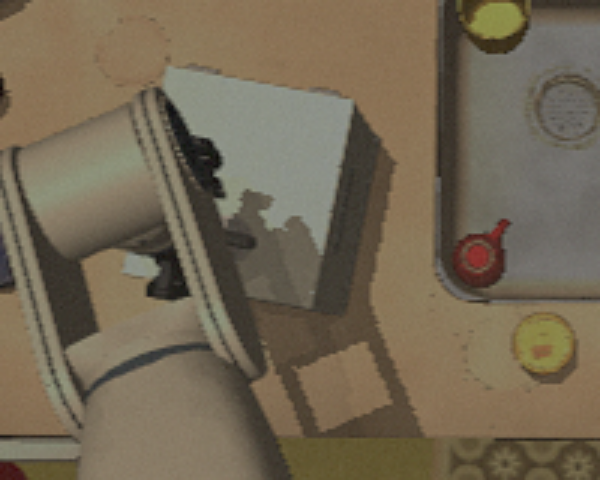

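The picture shows the fingers in front of and behind the wing, near crop (240,240). Next I descend and grip.

Request:
servo_tool(series="60 2 0 35 0 0 0;60 2 0 60 0 0 0;60 2 0 72 0 0 0;60 2 0 72 0 0 0;0 2 0 72 0 0 0;0 2 0 72 0 0 0;0 2 0 72 0 0 0;0 2 0 72 0 0 0;0 2 0 72 0 0 0;0 2 0 72 0 0 0;0 2 0 72 0 0 0;0 2 0 72 0 0 0", grip_force=50)

```text
time: 4.05
tcp_pos: [527.6, 242.8, 257.0]
eef_rot: [[0.18, 0.984, 0.002], [0.984, -0.18, 0.001], [0.001, 0.001, -1.0]]
force: [0.5, -1.2, 4.2]
grip_width: 10.9
```

Request:
servo_tool(series="0 0 0 4 0 0 0;0 0 0 8 0 0 0;0 0 0 10 0 0 0;0 0 0 10 0 0 0;0 0 0 10 0 0 0")

```text
time: 4.47
tcp_pos: [527.9, 242.9, 249.6]
eef_rot: [[0.18, 0.984, 0.003], [0.984, -0.18, 0.001], [0.002, 0.002, -1.0]]
force: [-7.0, -3.0, 26.4]
grip_width: 11.2
```

Request:
servo_tool(series="0 0 0 -1 0 0 -5;0 0 0 -1 0 0 -10;0 0 0 -1 0 0 -15;0 0 0 -1 0 0 -20;0 0 0 -1 0 0 -25;0 0 0 -1 0 0 -30;0 0 0 -1 0 0 -35;0 0 0 -1 0 0 -40;0 0 0 -1 0 0 -45;0 0 0 -1 0 0 -45")

```text
time: 5.3
tcp_pos: [529.6, 243.3, 249.9]
eef_rot: [[-0.572, 0.82, 0.006], [0.82, 0.572, 0.002], [-0.002, 0.006, -1.0]]
force: [3.2, -1.2, 13.7]
grip_width: 11.1
```

Request:
servo_tool(series="0 0 0 0 0 0 -6;0 0 0 0 0 0 -12;0 0 0 0 0 0 -18;0 0 0 0 0 0 -24;0 0 0 0 0 0 -30;0 0 0 0 0 0 -36;0 0 0 0 0 0 -42;0 0 0 0 0 0 -45;0 0 0 0 0 0 -46;0 0 0 0 0 0 -46")

```text
time: 6.13
tcp_pos: [530.5, 244.8, 249.9]
eef_rot: [[-0.987, 0.162, 0.009], [0.162, 0.987, 0.005], [-0.008, 0.007, -1.0]]
force: [5.6, 5.9, 10.2]
grip_width: 10.8
```

```bash
python3 - <<'E'
from h import *
s=read_state();p=s["tcp_pos"];print(p,s["force"],s["moment"],s["joints"], np.degrees(np.arctan2(s["eef_rot"][1,0],s["eef_rot"][0,0])))
# released knob raises 8 mm: TCP now at caddy (x,z); lift arc about hinge
r=p-C; x0=r@CX; z0=p[2]; print("caddy x,y,z",x0,r@CY,z0)
for th in (0,5,10,20,30,40,50,60,70):
    t=np.radians(th);dx,dz=x0-96,z0+8+8-215   # grasp point (8 behind TCP), knob out again
    gx=96+dx*np.cos(t)+dz*np.sin(t); gz=215-dx*np.sin(t)+dz*np.cos(t)
    goal(C+gx*CX+(r@CY)*CY+(gz-8)*CZ, down(169.7),s,th)
E
```

```text
[530.53834731 244.80017685 249.93071248] [ 5.55179806  5.90921785 10.15686869] [ 1.00801642 -1.00085652 -0.33868998] [ 4.11251290e-01  3.50783417e-01  1.72209338e+00  1.59359231e-03
  1.05869952e+00 -9.97357829e-01] 170.66156643494563
caddy x,y,z -53.064375572800934 0.825451064729453 249.93071248305736
0 [-0.1  0.1 -8. ] [0.4 0.4 1. ]
5 [ -5.2   0.1 -20.8] [0.4 0.4 1. ]
10 [-11.4   0.  -33. ] [0.4 0.4 1. ]
20 [-26.8  -0.1 -55.7] [0.4 0.4 1. ]
30 [-46.   -0.3 -75.4] [0.4 0.4 1. ]
40 [-68.3  -0.5 -91.4] [0.4 0.4 1. ]
50 [ -93.    -0.9 -103.3] [0.4 0.4 1. ]
60 [-119.5   -1.3 -110.7] [0.4 0.4 1. ]
70 [-146.8   -1.7 -113.5] [0.4 0.4 1. ]
```

Request:
servo_tool(series="0 0 0 -4 0 0 1;0 0 0 -8 0 0 1;0 -2 0 -14 0 0 1;0 -5 0 -21 0 0 1;0 -8 0 -27 0 0 1;0 -11 0 -33 0 0 1;0 -19 0 -44 0 0 1;0 -27 0 -56 0 0 1;0 -27 0 -56 0 0 1")

```text
time: 6.88
tcp_pos: [554.1, 240.3, 304.0]
eef_rot: [[-0.984, 0.18, -0.001], [0.18, 0.984, 0.004], [0.001, 0.004, -1.0]]
force: [-2.3, 7.7, -1.2]
grip_width: 10.7
```

```bash
python3 - <<'E'
from h import *
for c in("scene","top"):
    p,P=cloud(c)
    for l in("lip","knob_grip"): print(c,l,[(np.round(np.array([(np.array(r["position"])-C)@CX,(np.array(r["position"])-C)@CY,r["position"][2]])),round(r["p"],2)) for r in tip_of(c,l)[:2]])
    if c=="scene": cv2.imwrite("pics/b.png",cv2.resize(p[100:260,140:340,::-1],None,fx=3,fy=3))
E
```

```text
scene lip [(array([-93.,   9., 282.]), 0.57)]
scene knob_grip [(array([-32.,   4., 305.]), 0.63), (array([-3.,  4.,  2.]), 0.62)]
top lip [(array([-96.,   5., 279.]), 0.71)]
top knob_grip []
```

View pics/b.png

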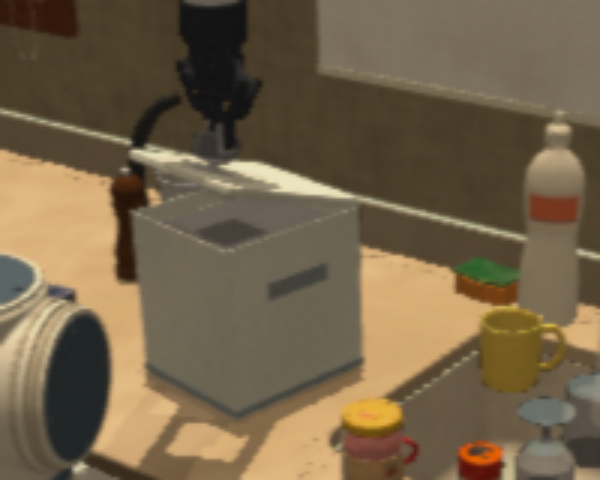

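The lid is up about 20° and follows the arc, with the lip at crop (135,155). I'll keep lifting.

Request:
servo_tool(series="0 -9 0 -10 0 0 0;0 -19 0 -20 0 0 0;0 -30 0 -28 0 0 0;0 -41 0 -36 0 0 0;0 -53 0 -42 0 0 0;0 -66 0 -48 0 0 0;0 -79 0 -52 0 0 0;0 -93 0 -55 0 0 0;0 -106 0 -57 0 0 0;0 -120 0 -58 0 0 0;0 -120 0 -58 0 0 0")

```text
time: 8.1
tcp_pos: [673.1, 218.7, 362.6]
eef_rot: [[-0.984, 0.18, 0.001], [0.18, 0.984, 0.005], [-0.0, 0.005, -1.0]]
force: [-1.5, 7.7, 9.2]
grip_width: 11.0
```

```bash
python3 - <<'E'
from h import *
for c in("scene","top"):
    p,P=cloud(c)
    for l in("lip","knob_grip"): print(c,l,[(np.round(np.array([(np.array(r["position"])-C)@CX,(np.array(r["position"])-C)@CY,r["position"][2]])),round(r["p"],2)) for r in tip_of(c,l)[:2]])
    if c=="scene": cv2.imwrite("pics/c.png",cv2.resize(p[60:260,120:320,::-1],None,fx=3,fy=3))
E
```

```text
scene lip [(array([ 19.,   8., 405.]), 0.68), (array([ -84., -456.,    2.]), 0.35)]
scene knob_grip [(array([ 80.,   6., 374.]), 0.58)]
top lip [(array([ 16.,   6., 403.]), 0.85), (array([ 94.,   3., 216.]), 0.5)]
top knob_grip [(array([ 74.,   2., 377.]), 0.58)]
```

View pics/c.png

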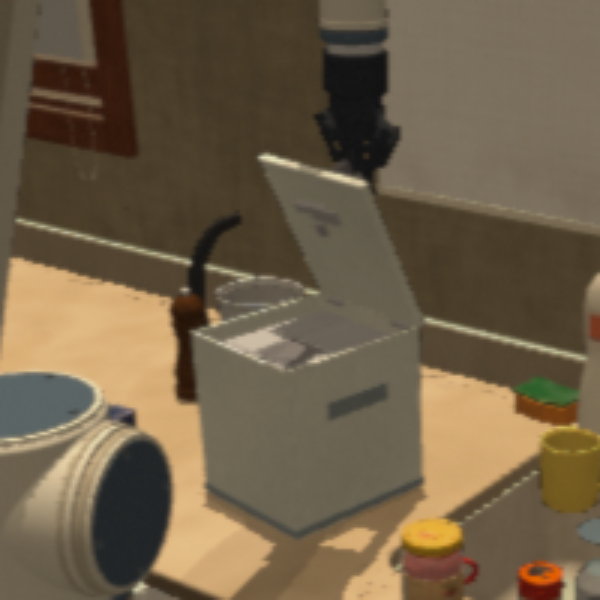

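Lip at caddy frame (18,404), so the lid stands at about 68°. It shows at crop (265,155), clear of the mouth. I'll release it and rise.

Request:
servo_tool(series="40 0 0 0 0 0 0;40 0 0 0 0 0 0;40 0 0 0 0 0 0;40 0 0 -20 0 0 0;40 0 0 -60 0 0 0;40 0 0 -100 0 0 0;30 60 0 -105 0 0 0;20 100 0 -105 0 0 0;0 140 0 -105 0 0 0;0 170 0 -105 0 0 0;0 200 0 -105 0 0 0;0 200 0 -105 0 0 0")

```text
time: 9.4
tcp_pos: [470.0, 252.8, 466.7]
eef_rot: [[-0.984, 0.178, -0.002], [0.178, 0.984, 0.0], [0.002, -0.0, -1.0]]
force: [0.3, -0.3, -0.1]
grip_width: -0.0
```

```bash
python3 - <<'E'
from h import *
s=read_state();print(s["tcp_pos"],s["joints"],s["grip_width"],s["force"])
for c in("top",):
    p,P=cloud(c)
    print([(np.round(np.array([(np.array(r["position"])-C)@CX,(np.array(r["position"])-C)@CY,r["position"][2]])),round(r["p"],2)) for r in tip_of(c,"lip")[:2]])
for a in(35,45):
    R=down(169.7,a); z=R[:,2];print(z@CX,z[2])
    for n,(x,h) in dict(pre=(-70,380),pre2=(-5,372)).items(): goal(cad(x,0,h)-11*z,R,s,(a,n))
E
```

```text
[469.98828754 252.77568198 466.74627853] [ 4.70612850e-01  1.00946158e-01  1.54960875e+00  9.98133468e-04
  1.49247633e+00 -9.21754358e-01] -0.020031257745815052 [ 0.28487401 -0.27473769 -0.07926959]
[(array([ 14.,   4., 403.]), 0.95)]
0.5735764363510462 -0.8191520442889919
(35, 'pre') [-37.9   2.1  77.7] [  0.  -35.1   0.1]
(35, 'pre2') [-102.9    2.    85.6] [  0.  -35.1   0.1]
0.7071067811865476 -0.7071067811865475
(45, 'pre') [-36.4   2.1  78.9] [  0.  -45.1   0.1]
(45, 'pre2') [-101.4    2.    86.8] [  0.  -45.1   0.1]
```

Request:
servo_tool(series="0 10 2 20 0 -7 0;0 10 2 40 0 -14 0;0 5 2 60 0 -21 0;0 -10 2 70 0 -28 0;0 -20 2 79 0 -35 0;0 -36 2 79 0 -42 0;0 -36 2 79 0 -45 0;0 -36 2 79 0 -45 0;0 -60 2 82 0 -45 0;0 -80 2 85 0 -45 0;0 -92 2 86 0 -45 0;0 -92 2 86 0 -45 0")

```text
time: 10.5
tcp_pos: [568.4, 237.2, 380.3]
eef_rot: [[-0.696, 0.182, 0.695], [0.129, 0.983, -0.129], [-0.706, -0.0, -0.708]]
force: [0.2, 0.0, -0.8]
grip_width: -0.2
```

```bash
python3 - <<'E'
from h import *
s=read_state();R=s["eef_rot"];print(s["tcp_pos"],s["joints"],s["force"]); t=s["tcp_pos"]+11*R[:,2]-C;print("tip",t@CX,t@CY,t[2])
R=down(169.7,45)
for th in(68,75,80,85,90,95,100,105,110,114):
    q=np.radians(th);goal(cad(96-175*np.cos(q)-6,0,215+175*np.sin(q)-4)-11*R[:,2],R,s,th)
E
```

```text
[568.37058779 237.2061695  380.30521062] [ 0.61648095  0.10596208  1.9300125  -0.88845544  0.71155518 -0.1908591 ] [ 0.2140349   0.01963187 -0.80512489]
tip -6.713188362578729 0.08864995723845653 372.51971145438364
68 [-22.6  -0.   21.5] [-0.2 -0.1 -0.1]
75 [-41.7   0.1  31. ] [-0.2 -0.1 -0.1]
80 [-54.6   0.1  39.2] [-0.2 -0.1 -0.1]
85 [-66.7   0.2  48.5] [-0.2 -0.1 -0.1]
90 [-78.    0.2  58.8] [-0.2 -0.1 -0.1]
95 [-88.3   0.3  70. ] [-0.2 -0.1 -0.1]
100 [-97.6   0.4  82.1] [-0.2 -0.1 -0.1]
105 [-105.8    0.4   95. ] [-0.2 -0.1 -0.1]
110 [-112.9    0.5  108.5] [-0.2 -0.1 -0.1]
114 [-117.7    0.5  119.8] [-0.2 -0.1 -0.1]
```

Request:
servo_tool(series="0 -22 0 21 0 0 0;0 -34 0 27 0 0 0;0 -44 0 33 0 0 0;0 -54 0 39 0 0 0;0 -61 0 44 0 0 0;0 -67 0 48 0 0 0;0 -73 0 54 0 0 0;0 -78 0 59 0 0 0;0 -83 0 64 0 0 0;0 -88 0 70 0 0 0;0 -93 0 76 0 0 0;0 -98 0 82 0 0 0")

```text
time: 11.5
tcp_pos: [691.9, 215.1, 391.7]
eef_rot: [[-0.695, 0.18, 0.696], [0.127, 0.984, -0.127], [-0.707, 0.0, -0.707]]
force: [-1.1, 0.7, 0.2]
grip_width: 0.1
```

```bash
python3 - <<'E'
from h import *
s=read_state();R=s["eef_rot"];print(s["tcp_pos"],s["joints"],s["force"]); t=s["tcp_pos"]+11*R[:,2]-C;print("tip",t@CX,t@CY,t[2])
R=down(169.7,45)
for th in(100,105,110,114):
    q=np.radians(th);goal(cad(96-175*np.cos(q)-6,0,215+175*np.sin(q)-4)-11*R[:,2],R,s,th)
E
```

```text
[691.86393626 215.09874904 391.70450387] [ 0.45314418  0.24336384  1.73218037 -0.77743566  0.63952103 -0.42317668] [-1.06057538  0.73581065  0.15177105]
tip 118.7519756113063 0.4440039777848194 383.92799297450597
100 [-0.7 -0.4  1.6] [-0.  0. -0.]
105 [-8.9 -0.4 14.4] [-0.  0. -0.]
110 [-16.   -0.4  28. ] [-0.  0. -0.]
114 [-20.8  -0.4  39.2] [-0.  0. -0.]
```

Request:
servo_tool(series="0 -5 0 7 0 0 0;0 -9 0 14 0 0 0;0 -13 0 21 0 0 0;0 -16 0 28 0 0 0;0 -18 0 33 0 0 0;0 -18 0 33 0 0 0")

```text
time: 12.0
tcp_pos: [722.2, 209.8, 383.5]
eef_rot: [[-0.697, 0.182, 0.694], [0.13, 0.983, -0.127], [-0.705, 0.001, -0.709]]
force: [-62.1, 3.8, 31.1]
grip_width: 0.1
```

```bash
python3 - <<'E'
from h import *
s=read_state();R=s["eef_rot"];print(s["tcp_pos"],s["force"]); t=s["tcp_pos"]+11*R[:,2]-C;print("tip",t@CX,t@CY,t[2])
for c in("scene","top"):
    p,P=cloud(c)
    for l in("lip","knob_grip"): print(c,l,[(np.round(np.array([(np.array(r["position"])-C)@CX,(np.array(r["position"])-C)@CY,r["position"][2]])),round(r["p"],2)) for r in tip_of(c,l)[:2]])
    if c=="scene": cv2.imwrite("pics/d.png",cv2.resize(p[60:260,120:320,::-1],None,fx=3,fy=3))
E
```

```text
[722.19549845 209.81607259 383.54511073] [-62.13237455   3.80033608  31.12212254]
tip 149.51758526526189 0.6608655960408631 375.74694597240324
scene lip [(array([166.,   6., 406.]), 0.82)]
scene knob_grip [(array([188.,   5., 346.]), 0.43)]
top lip [(array([160.,   3., 406.]), 0.57)]
top knob_grip [(array([189.,   1., 345.]), 0.53)]
```

View pics/d.png

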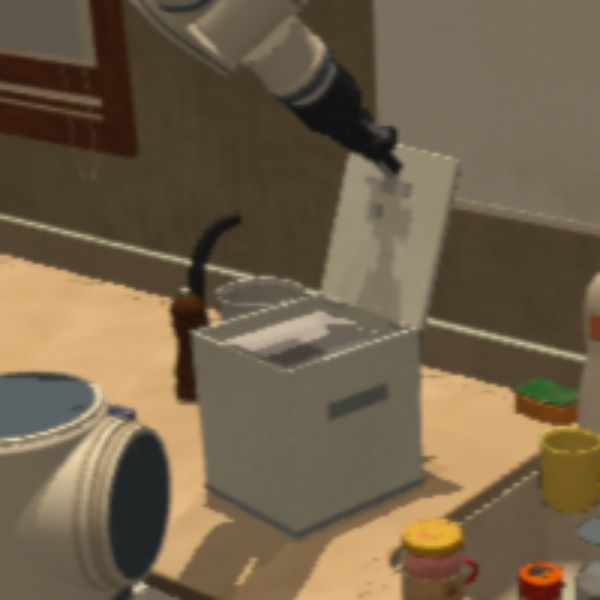

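The picture shows the lid laid back to the stop (lip at crop (405,150)), with about 69 N at the fingertips. I'll back off and go for the jar.

Request:
servo_tool(series="0 10 0 -15 0 0 0;0 20 0 -40 0 0 0;0 20 0 -75 0 0 0;0 20 0 -110 0 5 0;0 20 0 -150 0 12 0;0 20 0 -190 0 19 0;40 20 0 -220 0 26 0;80 20 0 -240 0 33 0;80 20 0 -240 0 40 0;80 20 0 -240 0 45 0;80 20 0 -240 0 45 0")

```text
time: 13.22
tcp_pos: [548.1, 241.1, 535.8]
eef_rot: [[-0.983, 0.182, -0.003], [0.182, 0.983, 0.0], [0.003, -0.0, -1.0]]
force: [0.3, -0.7, -0.3]
grip_width: 60.1
```

```bash
python3 - <<'E'
from h import *
s=read_state();print(s["tcp_pos"],s["joints"],s["force"],s["grip_width"])
p,P=cloud("top");x,y,z=P[...,0],P[...,1],P[...,2]
Q=P[(abs(x-420)<40)&(abs(y+196)<40)&(z>95)&(z<125)];print("cap",len(Q),rect(Q))
print([(np.round(np.array([(np.array(r["position"])-C)@CX,(np.array(r["position"])-C)@CY,r["position"][2]])),round(r["p"],2)) for r in tip_of("top","mouth")[:2]],[np.round(r["position"]) for r in boxes_of("top","spice_jar")])
goal([420,-197.5,230],down(169.7),s,"above jar")
E
```

```text
[548.05913315 241.09473432 535.79351297] [ 3.93811517e-01  1.96444759e-01  1.29512000e+00  1.53420598e-03
  1.65279703e+00 -9.94248038e-01] [ 0.25107169 -0.74332964 -0.26167295] 60.11144885239601
cap 160 [array([ 420.2, -198.3]), array([41.7, 42.9]), np.float64(18.2)]
[(array([-24.,   0., 193.]), 0.65)] [array([ 417., -192.,  107.]), array([ 423., -318.,   85.]), array([ 411., -403.,  105.])]
above jar [  45.3 -454.5  306. ] [-0.  -0.2 -0.2]
```

Request:
servo_tool(series="80 45 -454 306 0 0 0;80 45 -454 306 0 0 0;80 45 -454 306 0 0 0;80 45 -454 306 0 0 0;80 45 -454 306 0 0 0;80 45 -454 306 0 0 0;80 45 -454 306 0 0 0;80 45 -454 306 0 0 0;80 45 -454 306 0 0 0;80 45 -454 306 0 0 0;80 45 -454 306 0 0 0;80 45 -454 306 0 0 0")

```text
time: 14.37
tcp_pos: [430.0, -158.3, 257.5]
eef_rot: [[-0.984, 0.178, 0.002], [0.178, 0.984, -0.002], [-0.003, -0.002, -1.0]]
force: [0.2, 0.3, 0.3]
grip_width: 80.1
```

```bash
python3 - <<'E'
from h import *
s=read_state();print(s["tcp_pos"],s["grip_width"])
goal([420,-198,90],down(169.7),s,"jar")
E
```

```text
[ 429.9880619 -158.3459383  257.546473 ] 80.11890894349182
jar [  3.2 -40.5 167.6] [-0.1  0.2  0. ]
```

Request:
servo_tool(series="80 3 -40 25 0 0 0;80 3 -40 40 0 0 0;80 3 -40 75 0 0 0;80 3 -40 75 0 0 0;80 3 -40 75 0 0 0")

```text
time: 14.78
tcp_pos: [419.6, -195.3, 182.4]
eef_rot: [[-0.984, 0.179, -0.003], [0.179, 0.984, 0.001], [0.003, 0.0, -1.0]]
force: [-0.8, -0.4, 0.8]
grip_width: 79.8
```

```bash
python3 - <<'E'
from h import *
s=read_state();print(s["tcp_pos"],s["grip_width"])
goal([420,-198,90],down(169.7),s,"jar")
p,P=cloud("scene");cv2.imwrite("pics/e.png",cv2.resize(p[180:320,220:400,::-1],None,fx=4,fy=4))
E
```

```text
[ 419.61857886 -195.33805655  182.4213655 ] 79.79936367835803
jar [-1.1 -2.6 92.4] [ 0.  -0.2 -0. ]
```

View pics/e.png

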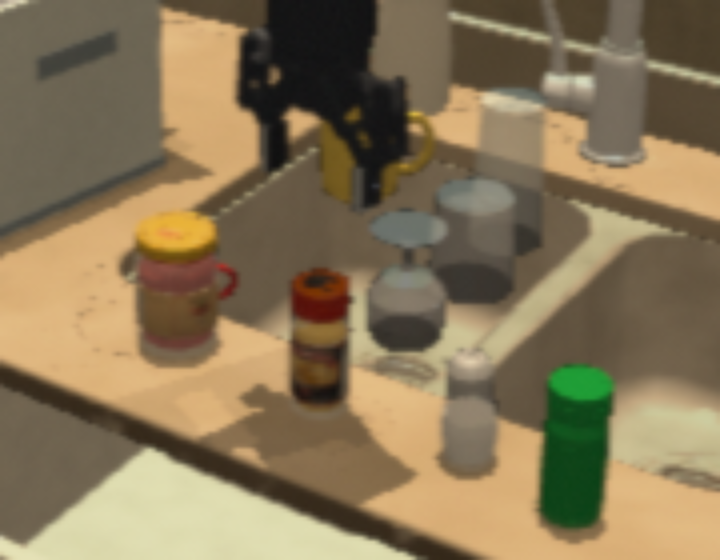

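The fingers are above and centred over the red-capped jar (crop (320,330)), and the neighbours are clear. Next I descend and grip the top end.

Request:
servo_tool(series="80 -1 -2 35 0 0 0;80 -1 -2 65 0 0 0;80 -1 -2 85 0 0 0;80 -1 -2 92 0 0 0;80 -1 -2 92 0 0 0;20 -1 -2 92 0 0 0;20 -1 -2 92 0 0 0;20 -1 -2 92 0 0 0;20 -1 -2 92 0 0 0;20 -1 -2 92 0 0 0;20 -1 -2 92 0 0 0", grip_force=35)

```text
time: 15.75
tcp_pos: [422.9, -198.9, 92.9]
eef_rot: [[-0.984, 0.18, 0.003], [0.18, 0.984, -0.001], [-0.003, -0.001, -1.0]]
force: [-0.6, 1.9, 9.2]
grip_width: 43.8
```

Request:
servo_tool(series="20 0 0 -20 0 0 0;20 0 0 -50 0 0 0;20 0 0 -90 0 0 0;20 0 0 -130 0 0 0;20 0 0 -170 0 0 0;20 0 0 -210 0 0 0;20 0 0 -250 0 0 0;20 0 0 -280 0 0 0;20 0 0 -280 0 0 0")

```text
time: 16.5
tcp_pos: [424.0, -199.6, 378.7]
eef_rot: [[-0.984, 0.18, 0.012], [0.18, 0.984, -0.006], [-0.012, -0.004, -1.0]]
force: [0.4, -0.4, -2.0]
grip_width: 43.3
```

```bash
python3 - <<'E'
from h import *
s=read_state();print(s["tcp_pos"],s["grip_width"],s["force"])
goal(cad(-25,0,360),down(169.7),s,"above mouth")
E
```

```text
[ 423.98363303 -199.62641145  378.69949109] 43.29093502152664 [ 0.3634689  -0.43472885 -1.99738677]
above mouth [-52.8 455.6  17.7] [-0.2  0.7 -0.1]
```

Request:
servo_tool(series="20 -53 455 18 0 0.7 0;20 -53 455 18 0 0.7 0;20 -53 455 18 0 0.7 0;20 -53 455 18 0 0.7 0;20 -53 455 18 0 0.7 0;20 -53 455 18 0 0.7 0;20 -53 455 18 0 0.7 0;20 -53 455 18 0 0.7 0;20 -53 455 18 0 0.7 0;20 -53 455 18 0 0.7 0;20 -53 455 18 0 0.7 0;20 -53 455 18 0 0.7 0")

```text
time: 17.5
tcp_pos: [556.2, 245.8, 351.9]
eef_rot: [[-0.984, 0.176, -0.012], [0.176, 0.984, 0.005], [0.013, 0.003, -1.0]]
force: [-0.6, -1.1, -1.5]
grip_width: 42.6
```

Request:
servo_tool(series="20 0 0 0 0 0 0;20 0 0 0 0 0 0;20 0 0 0 0 0 0")

```text
time: 17.75
tcp_pos: [555.0, 238.6, 352.9]
eef_rot: [[-0.983, 0.181, -0.013], [0.181, 0.984, 0.002], [0.013, -0.001, -1.0]]
force: [-0.5, -0.7, -2.7]
grip_width: 43.6
```

```bash
python3 - <<'E'
from h import *
s=read_state();print(s["tcp_pos"],s["grip_width"],s["force"])
goal(cad(-25,0,290),down(169.7),s,"to z290"); goal(cad(-25,0,208),down(169.7),s,"bottom")
for c in("scene","top"):
    p,P=cloud(c)
    for l in("spice_jar","mouth","lip"): print(c,l,[(np.round(np.array([(np.array(r["position"])-C)@CX,(np.array(r["position"])-C)@CY,r["position"][2]])),round(r["p"],2)) for r in tip_of(c,l)[:3]])
    if c=="scene": cv2.imwrite("pics/f.png",cv2.resize(p[60:260,120:320,::-1],None,fx=3,fy=3))
E
```

```text
[555.01092938 238.5519611  352.89172874] 43.55201556233588 [-0.47258337 -0.70257478 -2.68590975]
to z290 [-3.7  1.  62.8] [-0.  -0.7 -0.1]
bottom [ -4.7   1.  144.8] [-0.  -0.7 -0.1]
scene spice_jar [(array([-33.,  -1., 261.]), 0.87), (array([ -56., -665.,   -1.]), 0.76), (array([ -93., -312.,   -3.]), 0.54)]
scene mouth [(array([-24.,  -2., 191.]), 0.97)]
scene lip [(array([161.,   8., 408.]), 0.7)]
top spice_jar [(array([ -55., -666.,    1.]), 0.74)]
top mouth [(array([-28.,   1., 193.]), 0.67)]
top lip [(array([160.,   4., 407.]), 0.55), (array([184.,  -0., 349.]), 0.25)]
```

View pics/f.png

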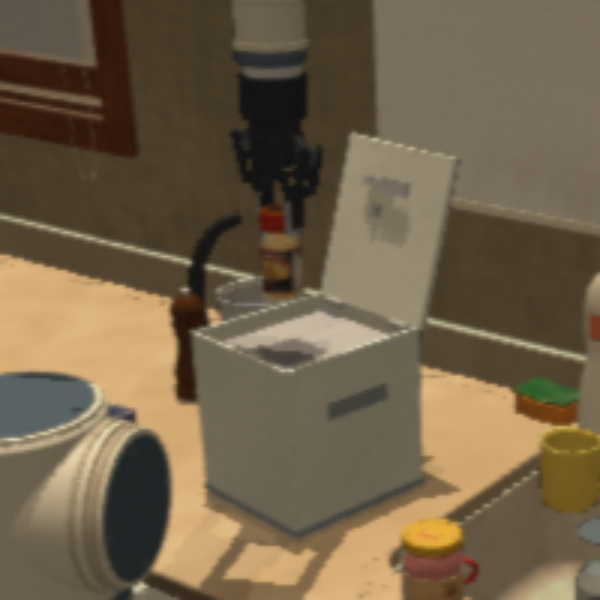

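The jar hangs upright above the mouth (crop (280,260)) and the lid stays wide open. Next I centre it and go down.

Request:
servo_tool(series="20 -4 1 15 0 -0.7 0;20 -4 1 30 0 -0.7 0;20 -4 1 45 0 -0.7 0;20 -4 1 60 0 -0.7 0;20 -4 1 70 0 -0.7 0;20 -4 1 78 0 -0.7 0;20 -4 1 85 0 -0.7 0;20 -4 1 85 0 -0.7 0")

```text
time: 18.82
tcp_pos: [558.1, 239.9, 266.8]
eef_rot: [[-0.984, 0.18, -0.002], [0.18, 0.984, -0.001], [0.002, -0.001, -1.0]]
force: [-1.3, 0.8, -2.9]
grip_width: 43.6
```

```bash
python3 - <<'E'
from h import *
s=read_state();print(s["tcp_pos"],s["grip_width"],s["force"])
goal(cad(-25,0,208),down(169.7),s,"bottom")
E
```

```text
[558.09618742 239.89859839 266.80525517] 43.61736260119087 [-1.33870103  0.75196655 -2.90848634]
bottom [-0.2 -0.9 58.8] [-0.1 -0.1 -0.1]
```

Request:
servo_tool(series="20 0 -1 12 0 0 0;20 0 -1 24 0 0 0;20 0 -1 36 0 0 0;20 0 -1 46 0 0 0;20 0 -1 53 0 0 0;20 0 -1 58 0 0 0;20 0 -1 58 0 0 0;20 0 -1 58 0 0 0")

```text
time: 19.48
tcp_pos: [558.4, 239.1, 209.7]
eef_rot: [[-0.984, 0.18, -0.001], [0.18, 0.984, -0.0], [0.0, -0.0, -1.0]]
force: [-0.8, 0.1, -2.2]
grip_width: 43.2
```

Request:
servo_tool(series="65 0 0 0 0 0 0;65 0 0 0 0 0 0;65 0 0 0 0 0 0;65 0 0 0 0 0 0;65 0 0 0 0 0 0;65 0 0 -20 0 0 0;65 0 0 -60 0 0 0;65 0 0 -100 0 0 0;65 0 0 -140 0 0 0;65 60 0 -180 0 0 0;65 100 0 -200 0 0 0;65 100 0 -200 0 0 0")

```text
time: 20.48
tcp_pos: [458.7, 257.2, 412.2]
eef_rot: [[-0.984, 0.18, 0.002], [0.18, 0.984, 0.001], [-0.002, 0.002, -1.0]]
force: [0.2, -0.3, -0.5]
grip_width: 65.0
```

Request:
servo_tool(series="65 30 -40 -10 0 0 0;65 50 -80 -10 0 0 0;65 50 -120 -10 0 0 0;65 50 -160 -10 0 0 0;65 50 -200 -10 0 0 0;65 50 -240 -10 0 0 0;65 50 -280 -10 0 0 0;65 50 -280 -10 0 0 0")

```text
time: 21.15
tcp_pos: [359.1, -14.7, 420.5]
eef_rot: [[-0.982, 0.187, 0.001], [0.187, 0.982, -0.003], [-0.002, -0.002, -1.0]]
force: [0.8, 0.1, -0.3]
grip_width: 65.0
```

```bash
python3 - <<'E'
from h import *
s=read_state();print(s["tcp_pos"],s["grip_width"],s["force"],s["time"])
I=[]
for c in("scene","top"):
    p,P=cloud(c)
    for l in("spice_jar","flap","mouth","lip","jam_jar","shaker"): print(c,l,[(np.round(r["position"]),round(r["p"],2)) for r in tip_of(c,l)[:3]])
    Q=(P-C);x,y,z=Q@CX,Q@CY,P[...,2];m=(abs(x+25)<28)&(abs(y)<28)&(z<260);print("mouth z",m.sum(),np.nanpercentile(z[m],[2,50,98]) if m.any() else "")
    I.append(cv2.resize(p[60:260,120:320] if c=="scene" else p[130:260,130:260],(400,400)))
cv2.imwrite("pics/g.png",np.hstack(I)[:,:,::-1])
E
```

```text
[359.08085978 -14.68797683 420.49319918] 65.04932914978797 [ 0.83752666  0.14403691 -0.25364616] 21.15
scene spice_jar [(array([ 405., -412.,    4.]), 0.61)]Traceback (most recent call last):
  File "<stdin>", line 6, in <module>
ValueError: it knows: caddy, hinge, jam_jar, knob_grip, lip, mouth, shaker, spice_jar
```

```bash
python3 - <<'E'
from h import *
I=[]
for c in("scene","top"):
    p,P=cloud(c)
    for l in("spice_jar","lip","jam_jar","shaker"): print(c,l,[(np.round(r["position"]),round(r["p"],2)) for r in tip_of(c,l)[:3]])
    Q=(P-C);x,y,z=Q@CX,Q@CY,P[...,2];m=(abs(x+25)<28)&(abs(y)<28)&(z<260);print("mouth z",m.sum(),np.nanpercentile(z[m],[2,50,98]) if m.any() else "")
    I.append(cv2.resize(p[60:260,120:320] if c=="scene" else p[130:260,130:260],(400,400)))
cv2.imwrite("pics/g.png",np.hstack(I)[:,:,::-1])
E
```

```text
scene spice_jar [(array([ 406., -413.,   -1.]), 0.92)]
scene lip [(array([743., 212., 410.]), 0.75)]
scene jam_jar [(array([434., -54.,  -3.]), 0.76)]
scene shaker [(array([ 428., -323.,   -2.]), 0.79)]
mouth z 114 [-363.34645881  192.92197432  196.42239913]
top spice_jar [(array([ 412., -411.,    1.]), 0.49)]
top lip [(array([739., 209., 411.]), 0.62)]
top jam_jar [(array([434., -57.,   2.]), 0.59)]
top shaker [(array([ 423., -325.,    3.]), 0.51)]
mouth z 368 [138.75164495 190.49051366 196.06498546]
```

View pics/g.png

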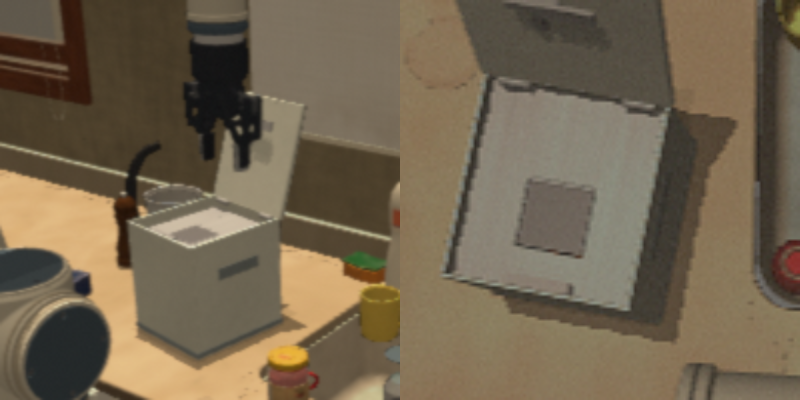

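The right half shows the grey flap shut at (555,218), flush with the deck at a median height of 190 mm. The jar is out of sight, the lid is open and the arm is clear.

```bash
python3 -c "
from bench import *
s=read_state();print(s['time'],s['force'],s['qd'].round(3));print(sign_off())"
```

```text
21.75 [ 0.14289842  0.66746794 -0.91612704] [-0.009 -0.001  0.001 -0.    -0.002 -0.001]
the job is handed in; nothing more can be done
None
```

The empty spice jar is in the caddy, and I handed the job in at 21.75 s.

I pressed the knob fully in and turned it a quarter turn anticlockwise while holding it in. Then I lifted the lid at the knob and pushed it back to its stop. I held the red-capped jar by its top end, pushed it through the flap and released it.

What the last checks showed:
- **Lid:** it stays laid back at about 109°.
- **Flap:** it is shut, flush with the deck (median height about 190–193 mm). A few depth readings at the mouth were well off (139 mm in the top view, −363 mm in the scene view). I put these down to sensor noise because the picture shows the flap closed.
- **Spice jar:** it can no longer be seen anywhere. The only thing the network still reports as a spice jar is the green look-alike.
- **Jam jar and shaker:** both stand where they were, to within the camera's accuracy.
- **Arm:** it is clear of everything and still.

The fingertips pressed the lid with about 69 N for a moment when it reached its stop. That is below the 120 N wrist limit; the 40 N limit applies to the arm and gripper body, and I saw no contact there.

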